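# Tighten the noodle machine's loose foot screw

### The arm

A 6-joint arm with a two-finger parallel gripper is mounted at the origin on a cart in front of the work surface, level with it; the furniture and walls round the work are solid. World frame = base frame: x ahead of the robot, y to its left, z up, the work surface at z = 0. Lengths are in m, angles in degrees, forces in N, time in s.
With the tool pointing down it reaches from about 0.4 to 0.825 m from the base axis. Payload 7 kg.
Tool frame: the origin (TCP) lies at the very end of the fingers, on their centre line; the grasp point (between the pads) lies 19 mm behind it; z points along the fingers, y is the line along which they close (so a half turn about z gives the same grasp; the last joint's range is limited). The gripper opens to 88 mm and grips with 3 to 60 N. Pads are 19 mm wide; open, the fingers measure 130 mm over their backs; the gripper's body (78 mm by 193 mm) begins 47 mm behind the grasp point.
Start: joints at [82.512, 20.546, 0.682, 0, -70.136, -16.507], TCP at [0.275, 0.617, 0.227] pointing down, gripper open.
Joint ranges: [-176.03, 176.03], [-82.01, 121.73], [-58.28, 71.71], [-173.87, 95.51], [-174.79, -0.11], [-173.66, 173.66]. Speed limits (degrees/s): [136.94, 136.94, 172.46, 180, 180, 180].

### API

Orientations are given as [roll, pitch, yaw] about the fixed x, y, z axes, in that order (R = Rz(yaw) Ry(pitch) Rx(roll)).
In Python, from plant import ctrl, viewer gives the robot as it stands.
- The arm moves only by the tool servo_tool, never from a script. Its argument "rows" is a list of rows, each a list of 6 numbers: the shift along the world's x, y, z in mm, then the turn, a rotation vector about the world's x, y, z in degrees. A call has 1 to 5 rows; each row shifts and turns the commanded pose from where the row before left it; what a row does not reach is not made up. A row lasts 1/12 s, in which the tool goes at most 41.7 mm and 7.16 degrees, less where a joint would pass 70% of its speed; a pose out of reach is approached as far as the arm can. A call is refused whole if a number of a shift passes 41.7 or a number of a turn 7.16, either way. A call with a gripper value outside its range is refused whole. "fingers" is the finger opening in mm, from 0 to 87.6, set as the call begins (left out, the last holds). The fingers move at their own pace and stop on an object; the grip force is fixed at half the most. Time passes only in rows, so rows that do not move let the fingers close. It gives the time, the measured TCP pose, the force and the opening at its end, in the units of the state.
- ctrl.get_obs(): the state, without advancing time (a new reading comes with each control period).
- viewer.snapshot(name): name is "scene" or "top"; returns (picture, depth): 400x640x3 uint8, red, green, blue; 400x640 float32, m along the optical axis (not along the pixel's ray), 0 where there is no reading.
- viewer.calibration(name): a dict with "fx", "fy", "cx", "cy" (pixels), "origin" and "rotation" of the camera in the world. Camera axes: x right, y up, looking along -z (the intrinsics and any distortion apply to the point x, -y, -z); pixel columns grow to the right and rows downward; lengths in m; the calibration is good to about 2 mm. A picture is of the moment at which its call begins. calibration takes no time and is no camera call.
- ctrl.close_job(): hands the job in, once; it reports no verdict.
The state is a dict: "clock": time; "joint_pos": joint angles; "qvel": joint speeds; "tau": joint torques, N m; "tool_pos": TCP position; "orientation": TCP orientation; "force": force on the tool from outside, world axes, zero at the start; "moment": the same for the moment, N m; "opening": finger opening in m.
Only numpy, scipy, OpenCV 4.12 (cv2) and the standard library are available. Lean on these libraries where they do the work, as an engineer would, in place of code of your own. Each camera call takes 0.05 s, during which the arm holds its last target. There are 200 camera calls.

### The job

The noodle machine's front right foot has worked loose: take the big hex key with the red grip from its stand, feel for the screw's hexagon socket down in that foot's slotted hole with it, and turn the screw clockwise, regripping the key as you go, until it comes up tight against its stop. Press and turn gently so that nothing is bruised. Then put the key back upright in its hole in the stand, and leave the other things on the worktop where they are.

Things in the scene. Friction and masses are not known exactly. Their poses are not given: they have to be found in the camera images.
- slot_mouth (a point): Middle of the mouth of the loose foot's slotted hole, in a lug 55 x 43 mm at the machine's front right, 44 mm above the worktop; axes as the machine's. The slot runs along x, 37.5 x 25.5 mm. The screw in it is upright, head 24 mm wide, top face 10 mm below this point, midway across the slot but anywhere up to 5.5 mm either way along it: not measured, to be felt for.
- screw (a joint): Turn (rad) of the loose foot's screw, clockwise from above. Starts at 0 to 1.0; hard stop at 4.4. Takes about 0.05 N m, stays where left; 0.2 to 0.5 N m at the stop is snug, 0.8 bruises it (each degree turned past the stop adds some 0.1 N m). Hexagon socket 15 mm across flats, 19 mm deep (floor 29 mm below slot_mouth); its direction does not follow from this value: any angle, to be felt for.
- noodle_machine: Grey and steel hand-cranked noodle machine, 145 mm high, fixed. Origin on the worktop under its middle, x to its back, y to the crank's side (left), z up. Two feet with lugs reach out in front (-x); the loose one is the right one (-y). Behind it the rollers and end frames begin 85 mm from the slot's middle.
- key_grip (a point): Middle of the key's red square grip, half-way up: 30 x 30 mm, 40 mm high, rounded corners, so that the same grasp is found again every quarter turn. Axes as the key's, x and y square to the grip's sides; lies 118 mm above the tip.
- key_tip (a point): Flat lower end of the key's steel shaft, on its axis. Axes as the key's. The lowest 5.5 mm taper from 14.2 to 7 mm across flats: within 2 mm of the socket's middle the tip drops 2 to 5 mm below the screw's face at any angle, but all the way (19 mm) only when centred and with the hexagons lined up within about 4 degrees.
- hex_key: The loose hex key, a straight steel shaft with a red grip on top, 138 mm high, about 0.4 kg; origin at the tip, z up along the shaft, x square to a side of the grip. The shaft is a hexagon 14.2 mm across flats with two of its corners along +x and -x. Let go, it stands by itself in the socket and in its stand.
- stand_hole (a point): Middle of the mouth of the key's round hole, 16.8 mm wide, 42 mm deep, at the right end (-y) of the fixed key stand (164 x 70 mm, 50 mm high). Two smaller blue-gripped keys are fixed in the stand, 55 and 95 mm from this hole along the stand's +y, their tops under 95 mm high.
- white_dish: White dish, 117 mm wide, 54 mm high, a bystander; origin under its middle.
- label_roll: White label roll, 61 mm wide, 40 mm high, a bystander; origin under its middle.
- order_pad: Blue order pad, 148 x 109 x 14 mm, a bystander; origin under its middle.
- marker: White and green marker, 135 mm long, 17 mm thick, lying flat, a bystander; origin under its middle.
Things that resemble listed ones, but are neither listed nor needed, are in the scene too. What is shaped like the hex_key but blue is not meant.

How it is judged:
By the outcome, as a careful person would: the job done as asked, in the order asked, and still so for the second after the job is handed in, with the robot touching nothing.
It also fails if it takes over 72 s, if anything falls off the work surface, if the arm or the gripper's body presses on something with over 40 N, if the wrist force passes 120 N, or if a joint passes its speed limit or range.

## Working session

There is one attempt and no reset: what is moved stays moved. The work goes in short steps, Python scripts to look and compute and a tool call to move; the robot and the scene stay as the last step left them, time stands still between calls to the robot, and variables do not carry over. Pictures are saved under pics/ and viewed, on a budget of 10 in all, crops included, one or two more only if the job needs it, and the job is handed in when it is done.

Besides the shell and the picture viewer there is one more tool, called as name(argument=value, ...), one argument or row to a line, values as JSON. servo_tool: Moves the arm, as the interface text tells. Its arguments: {"type":"object","properties":{"rows":{"type":"array","items":{"type":"array","items":{"type":"number"}}},"fingers":{"type":"number"}},"required":["rows"]}

```bash
mkdir -p pics; cat > h.py <<'E'
import numpy as np, cv2
from plant import ctrl, viewer
def snap(n,f=None):
    p,d=viewer.snapshot(n)
    if f: cv2.imwrite('pics/'+f,p[:,:,::-1])
    return p,d,cloud(n,d)
def cloud(n,d):
    c=viewer.calibration(n); v,u=np.mgrid[0:400,0:640]
    P=np.stack([(u-c['cx'])/c['fx']*d,-(v-c['cy'])/c['fy']*d,-d],-1)
    W=P@np.array(c['rotation']).T+np.array(c['origin']); W[d==0]=np.nan
    return W
E
python3 - <<'E'
from h import *
for n in('scene','top'):
    p,d,W=snap(n,n+'.png'); np.savez(n,p=p,d=d,W=W); print(viewer.calibration(n))
print(ctrl.get_obs())
E
```

```text
Traceback (most recent call last):
  File "h.py", line 6, in snap
    return p,d,cloud(n,d)
               ~~~~~^^^^^
  File "h.py", line 10, in cloud
    W=P@np.array(c['rotation']).T+np.array(c['origin']); W[d==0]=np.nan
      ~~~~~~~~~~~~~~~~~~~~~~~~~~~^~~~~~~~~~~~~~~~~~~~~~
ValueError: operands could not be broadcast together with shapes (400,640) (3,)
```

View pics/scene.png

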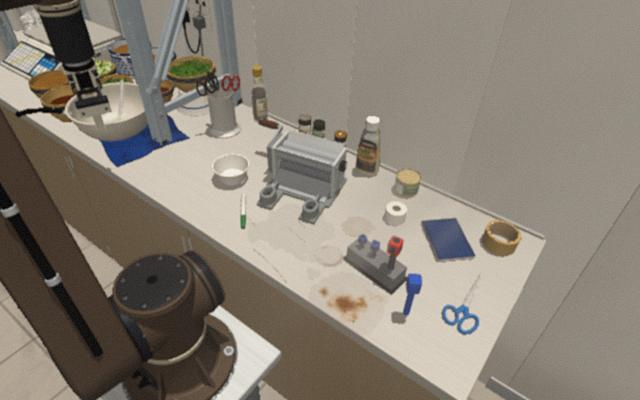

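The scene view shows the machine near (305,165), with its feet at (268,192) and (313,207). The stand is at (376,262) and the red grip at (396,246). The calibration's rotation isn't a matrix, so I'll check its format.

```bash
sed -i "s/np.array(c\['rotation'\]).T/rot(c['rotation']).T/" h.py; cat >> h.py <<'E'
from scipy.spatial.transform import Rotation as R
def rot(r):
    r=np.array(r,float)
    return r if r.shape==(3,3) else R.from_euler('xyz',r,degrees=True).as_matrix() if r.size==3 else R.from_quat(r).as_matrix()
E
python3 - <<'E'
from h import *
for n in('scene','top'):
    print(viewer.calibration(n))
    p,d,W=snap(n,n+'.png'); np.savez(n,p=p,d=d,W=W)
    print(n,[W[v,u].round(3) for v,u in ((200,320),(300,300),(260,375),(100,300))])
print(ctrl.get_obs())
E
```

```text
{'fx': 445.8299202395924, 'fy': 445.8299202395924, 'cx': 316.79386300401904, 'cy': 193.92493397197023, 'origin': array([-0.22240446, -0.51683212,  0.91610171]), 'rotation': array([ 48.57439861,  -1.25439262, -52.80944083])}
scene [array([0.587, 0.061, 0.015]), array([ 0.293, -0.099, -0.025]), array([ 0.461, -0.206,  0.051]), array([nan, nan, nan])]
{'fx': 399.4911815656506, 'fy': 399.4911815656506, 'cx': 313.88099467436507, 'cy': 197.21635130921493, 'origin': array([0.34558397, 0.00896086, 1.12031502]), 'rotation': array([ 11.02439247,   0.16837856, -90.90187193])}
top [array([ 0.555, -0.009,  0.   ]), array([ 0.232,  0.082, -0.816]), array([ 0.384, -0.158, -0.001]), array([0.794, 0.041, 0.146])]
{'clock': 0.15, 'joint_pos': array([ 8.25132844e+01,  2.05816248e+01,  6.45614150e-01, -1.17575480e-02,
       -7.01364715e+01, -1.65071923e+01]), 'qvel': array([-0.06151376, -0.13059352,  0.18974178,  0.03955373,  0.05251556,
       -0.05839451]), 'tau': array([-2.38722758e-03, -5.83275175e+01,  2.93290168e+01,  7.00122669e+00,
        8.79504805e-03, -1.15902185e-04]), 'tool_pos': array([0.27437006, 0.61631862, 0.22584968]), 'orientation': array([ 1.79927364e+02, -9.99746097e-03, -2.39979035e+01]), 'force': array([ 0.68197187, -0.15987407, -0.15097626]), 'moment': array([-0.0106508 ,  0.02657446,  0.03703236]), 'opening': 0.08761992038400858}
```

View pics/top.png

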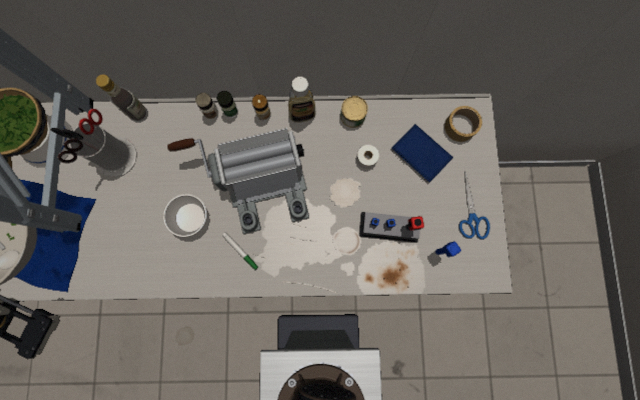

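The top view shows the loose right foot at about (298,208), the stand at about (390,227) and the red grip at about (416,223). Next I'll measure these.

```bash
python3 - <<'E'
from h import *
for n in('scene','top'):
    z=np.load(n+'.npz'); p,W=z['p'].astype(int),z['W']
    for col in('red','stand'):
        if col=='red': m=(p[...,0]>110)&(p[...,1]<70)&(p[...,2]<70)&(W[...,1]<-.1)&(W[...,0]<.65)
        else: m=(abs(W[...,2]-.05)<.006)&(W[...,1]<-.05)&(W[...,1]>-.32)&(W[...,0]<.55)&(W[...,0]>.35)
        if col=='red':
            Q=W[m]; print(n,len(Q),'zmax',np.nanpercentile(Q[:,2],[5,50,95]).round(4)); m&=W[...,2]>.138
        Q=W[m].astype(np.float32); Q=Q[~np.isnan(Q[:,0])]
        r=cv2.minAreaRect(Q[:,:2]*1000); print(n,col,len(Q),r,Q.mean(0).round(4),np.median(Q[:,2]))
    # lug
    m=(abs(W[...,2]-.044)<.005)&(W[...,1]<.2)&(W[...,1]>-.05)&(W[...,0]<.62)&(W[...,0]>.42)
    for s in (1,-1):
        pass
    nl,lab,st,ce=cv2.connectedComponentsWithStats(m.astype(np.uint8))
    for i in range(1,nl):
        if st[i,4]>20: Q=W[lab==i]; print(n,'lug',st[i],cv2.minAreaRect((Q[:,:2]*1000).astype(np.float32)),Q.mean(0).round(4))
    g=z['p'][:,:,::-1]
    a=g[180:230,230:320] if n=='top' else g[170:225,250:340]
    b=g[200:250,350:440] if n=='top' else g[230:285,340:430]
    im=np.vstack([cv2.resize(x,(720,290),interpolation=cv2.INTER_CUBIC) for x in(a,b)])
    cv2.imwrite('pics/crop_'+n+'.png',im)
E
```

```text
scene 33 zmax [0.1124 0.1256 0.1394]
scene red 4 ((465.152099609375, -260.4083557128906), (19.064607620239258, 1.7443655729293823), 8.90798568725586) [ 0.4637 -0.2604  0.1399] 0.13944146
scene stand 902 ((473.8202209472656, -200.69967651367188), (151.1245880126953, 59.53866195678711), 83.48639678955078) [ 0.4681 -0.207   0.0499] 0.05001108
scene lug [288 171  19   9  45] ((613.0640869140625, 169.15191650390625), (15.6342134475708, 62.269447326660156), 11.811849594116211) [0.6127 0.1727 0.0413]
scene lug [260 186  16  13  82] ((494.572265625, 182.8054656982422), (53.69252014160156, 33.23570251464844), 0.4138685166835785) [0.4927 0.1811 0.0433]
scene lug [302 199  17  14 122] ((527.5645141601562, 51.98122787475586), (58.13194274902344, 42.47925567626953), 3.03747820854187) [0.5251 0.0509 0.0437]
top 85 zmax [0.1419 0.1451 0.1477]
top red 82 ((469.6097717285156, -243.6045684814453), (28.700942993164062, 25.316661834716797), 89.4169921875) [ 0.4695 -0.2427  0.1452] 0.14518315
top stand 893 ((474.4671325683594, -198.34042358398438), (149.7935791015625, 56.819847106933594), 82.61805725097656) [ 0.4724 -0.1915  0.0494] 0.049434036
top lug [289 198  17  20 149] ((527.79638671875, 55.465919494628906), (53.570919036865234, 41.75810241699219), 13.365654945373535) [0.527  0.0552 0.0435]
top lug [244 210  12  20 102] ((496.8412780761719, 184.6680450439453), (52.82194519042969, 29.92506217956543), 0.022858789190649986) [0.4947 0.1829 0.0431]
```

View pics/crop_top.png

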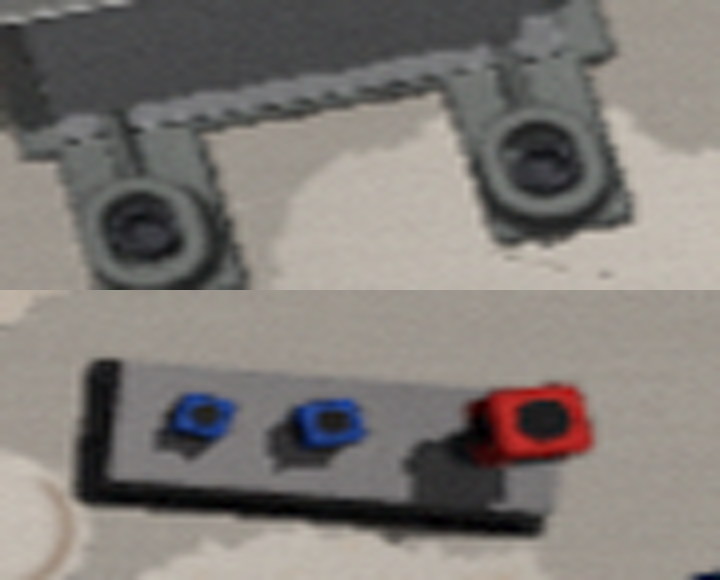

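View pics/crop_scene.png

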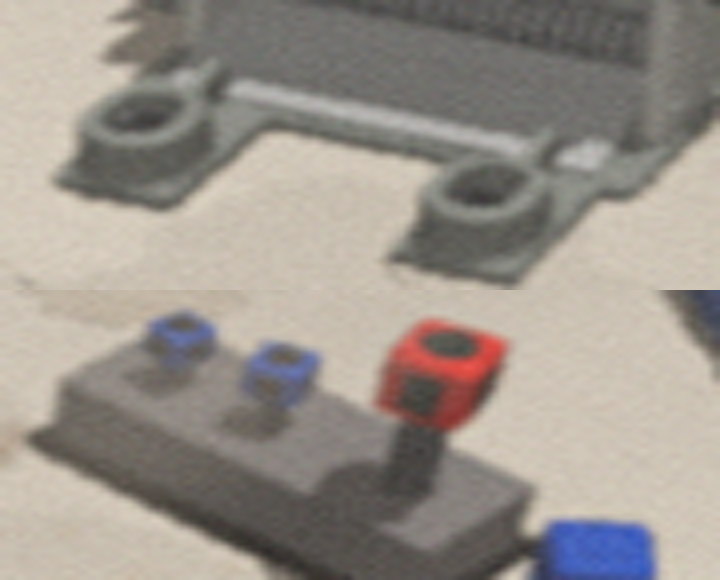

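Both crops agree. In the top view the foot has a raised oval boss with a dark slot at about (298,208), and the key's grip lies nearly square to the stand. I'll fit silhouettes in both cameras to get sub-pixel positions.

```bash
cat > fit.py <<'E'
from h import *
from scipy.optimize import minimize
def proj(n,P):
    c=viewer.calibration(n); q=(np.asarray(P)-c['origin'])@rot(c['rotation'])
    return np.stack([c['cx']-c['fx']*q[:,0]/q[:,2],c['cy']+c['fy']*q[:,1]/q[:,2]],-1)
S=8
def draw(im,uv,v):  # soft mask; pixel centres at integers
    cv2.fillPoly(im,[np.round((uv+.5)*S-.5).astype(np.int32)],v)
def soft(n,adds,subs,roi):
    x0,y0,x1,y1=roi; im=np.zeros(((y1-y0)*S,(x1-x0)*S),np.float32)
    for P in adds: draw(im,cv2.convexHull(proj(n,P).astype(np.float32))[:,0]-[x0,y0],1.)
    for P in subs: draw(im,cv2.convexHull(proj(n,P).astype(np.float32))[:,0]-[x0,y0],0.)
    return cv2.resize(im,(x1-x0,y1-y0),interpolation=cv2.INTER_AREA)
def place(L,x,y,yaw,z):
    c,s=np.cos(yaw),np.sin(yaw); L=np.asarray(L)
    return np.c_[x+c*L[:,0]-s*L[:,1],y+s*L[:,0]+c*L[:,1],np.full(len(L),z)]
def stad(l,w,k=16):
    a=np.linspace(-np.pi/2,np.pi/2,k); r=w/2; h=l/2-r
    A=np.c_[h+r*np.cos(a),r*np.sin(a)]; return np.r_[A,-A]
def box(l,w): return np.array([[l,w],[-l,w],[-l,-w],[l,-w]])/2
def run(f,x0,st):
    X=[np.array(x0)]+[np.array(x0)+d for d in np.diag(st)]
    r=minimize(f,x0,method='Nelder-Mead',options=dict(initial_simplex=X,xatol=1e-5,fatol=1e-4)); return r.x,r.fun
E
python3 - <<'E'
from fit import *
D={n:np.load(n+'.npz') for n in('scene','top')}
rk={'scene':(375,225,420,275),'top':(395,205,440,240)}
sets=(('scene',),('top',),('scene','top'))
def crop(a,r): return a[r[1]:r[3],r[0]:r[2]]
# grip: red-ness soft
T={}
for n in D:
    p=crop(D[n]['p'],rk[n]).astype(int); m=((p[...,0]-p[...,1]>45)&(p[...,0]-p[...,2]>40)).astype(np.uint8)
    cs,_=cv2.findContours(m,cv2.RETR_EXTERNAL,cv2.CHAIN_APPROX_NONE); c=max(cs,key=cv2.contourArea)
    T[n]=cv2.fillPoly(np.zeros(m.shape,np.float32),[cv2.convexHull(c)],1.)
rb=np.array([[sx*a,sy*b] for sx in(1,-1) for sy in(1,-1) for a,b in((.015,.011),(.011,.015))])
for s in sets:
    def f(x): return sum(abs(soft(n,[np.r_[place(rb,*x,.106),place(rb,*x,.146)]],[],rk[n])-T[n]).sum() for n in s)
    x,v=min((run(f,[.468,-.248,y],[.004,.004,.1]) for y in(-.2,0,.2)),key=lambda r:r[1])
    print('grip',s,x[:2].round(4),np.degrees(x[2]).round(1),round(v,1),[T[n].sum() for n in s])
# lug top: depth mask
rl={'scene':(292,190,330,222),'top':(280,190,318,225)}
for n in D:
    W=crop(D[n]['W'],rl[n]); T[n]=(abs(W[...,2]-.044)<.006).astype(np.float32)
for s in sets:
    def f(x): return sum(abs(soft(n,[place(stad(.055,.043),*x,.044)],[place(stad(.0375,.0255),*x,.044)],rl[n])-T[n]).sum() for n in s)
    x,v=min((run(f,[.528,.054,y],[.004,.004,.1]) for y in(.2,.3)),key=lambda r:r[1])
    print('lug',s,x[:2].round(4),np.degrees(x[2]).round(1),round(v,1),[T[n].sum() for n in s])
    print(T[s[0]].astype(int)[::1][:,8:32] if len(s)==1 and s[0]=='top' else '')
# stand top
rs={'scene':(335,220,415,300),'top':(350,200,430,250)}
for n in D:
    W=crop(D[n]['W'],rs[n]); T[n]=(abs(W[...,2]-.05)<.006).astype(np.float32)
    Z=W[...,2]; T[n+'w']=~(Z>.056)*1.
for s in sets:
    def f(x): return sum((abs(soft(n,[place(box(.164,.07) if 0 else box(.07,.164),*x,.05)],[],rs[n])-T[n])*T[n+'w']).sum() for n in s)
    x,v=run(f,[.474,-.199,-.12],[.004,.004,.1])
    print('stand',s,x[:2].round(4),np.degrees(x[2]).round(1),round(v,1),[T[n].sum() for n in s])
E
```

```text
grip ('scene',) [ 0.4708 -0.2458] 10.3 39.0 [np.float32(248.0)]
grip ('top',) [ 0.4703 -0.2465] 12.5 51.6 [np.float32(154.0)]
grip ('scene', 'top') [ 0.4706 -0.2461] 9.1 92.0 [np.float32(248.0), np.float32(154.0)]
lug ('scene',) [0.5257 0.0521] 15.0 41.3 [np.float32(134.0)]

lug ('top',) [0.5273 0.0555] 13.6 28.6 [np.float32(156.0)]
[[0 0 0 0 1 0 0 0 0 0 0 0 0 0 0 0 0 0 0 0 0 0 0 0]
 [0 0 0 0 0 0 0 0 0 0 0 0 0 0 0 0 0 0 0 0 0 0 0 0]
 [0 0 0 0 0 0 0 0 0 0 0 0 0 0 0 0 0 0 0 0 0 0 0 0]
 [0 0 0 0 0 0 0 0 0 0 0 0 0 0 0 0 0 0 0 0 0 0 0 0]
 [0 0 0 0 0 0 0 0 0 0 0 0 0 0 0 0 0 0 0 0 0 0 0 0]
 [0 0 0 0 0 1 0 0 0 0 0 0 0 0 0 0 0 0 0 0 0 0 0 0]
 [0 0 0 0 0 0 0 0 0 0 0 0 0 0 0 0 0 0 0 0 0 0 0 0]
 [0 0 0 0 0 0 0 0 0 0 0 0 0 0 0 0 0 0 0 0 0 0 0 0]
 [0 0 0 0 0 0 0 0 1 1 1 0 0 0 0 0 0 0 0 0 0 0 0 0]
 [0 0 0 0 0 1 1 1 1 1 1 1 1 0 0 0 0 0 0 0 0 0 0 0]
 [0 0 0 1 1 1 1 1 1 1 1 1 1 1 0 0 0 0 0 0 0 0 0 0]
 [0 0 0 1 1 1 1 1 0 1 1 1 1 1 1 0 0 0 0 0 0 0 0 0]
 [0 0 1 1 1 1 0 0 0 0 0 0 1 1 1 1 0 0 0 0 0 0 0 0]
 [0 0 1 1 1 0 0 0 0 0 0 0 0 1 1 1 0 0 0 0 0 0 0 0]
 [0 1 1 1 1 0 0 0 0 0 0 0 0 1 1 1 1 0 0 0 0 0 0 0]

[... 1391 characters left out ...]
s=dict(initial_simplex=X,xatol=1e-5,fatol=1e-4)); return r.x,r.fun
    res = _minimize_neldermead(fun, x0, args, callback, bounds=bounds,
                               **options)
    fsim[j] = func(sim[j])
              ~~~~^^^^^^^^
    fx = function(np.copy(x), *(wrapper_args + args))
  File "<stdin>", line 32, in f
  File "<stdin>", line 32, in <genexpr>
  File "fit.py", line 11, in soft
    for P in adds: draw(im,cv2.convexHull(proj(n,P).astype(np.float32))[:,0]-[x0,y0],1.)
                                          ~~~~^^^^^
  File "fit.py", line 4, in proj
    c=viewer.calibration(n); q=(np.asarray(P)-c['origin'])@rot(c['rotation'])
ValueError: time passes only in moves, steps and waits
```

Grip ≈ (0.4705, -0.246), yaw about 10°. Slot mouth ≈ (0.527, 0.054, 0.044), machine yaw about 13.8°. I'll move over towards the key at height.

servo_tool(
  rows=[
    [17.5,-36.5,0,0,0,3.4],
    [17.5,-36.5,0,0,0,3.4],
    [17.5,-36.5,0,0,0,3.4],
    [17.5,-36.5,0,0,0,3.4],
    [17.5,-36.5,0,0,0,3.4],
  ],
)

```text
clock: 0.57
tool_pos: [0.3623, 0.4323, 0.2263]
orientation: [180.0, 0.0, -6.8]
force: [1.8, 0.3, -1.0]
opening: 0.0878
```

servo_tool(
  rows=[
    [17.5,-36.5,0,0,0,3.4],
    [17.5,-36.5,0,0,0,3.4],
    [17.5,-36.5,0,0,0,3.4],
    [17.5,-36.5,0,0,0,3.4],
    [17.5,-36.5,0,0,0,3.4],
  ],
)

```text
clock: 0.98
tool_pos: [0.4497, 0.2497, 0.2267]
orientation: [-180.0, -0.0, 10.2]
force: [1.0, 0.8, -0.5]
opening: 0.0874
```

```bash
python3 -c "
from h import *
print(ctrl.get_obs())"
```

```text
{'clock': 0.9833, 'joint_pos': array([ 5.09271220e+01,  5.31792083e+00, -1.92946466e+01, -6.64835455e-03,
       -6.53724073e+01,  4.92686609e+01]), 'qvel': array([-5.16956962e+01, -4.18762339e+00, -4.81505482e+00,  6.13303555e-02,
        7.40716075e-01,  9.19834503e+01]), 'tau': array([  6.25909969, -37.15964198,  27.87297249,   6.48100466,
        -0.06716929,  -2.7422078 ]), 'tool_pos': array([0.44973513, 0.24970227, 0.22666912]), 'orientation': array([-1.79985616e+02, -7.44172153e-03,  1.01930122e+01]), 'force': array([ 0.9574867 ,  0.80160307, -0.46931156]), 'moment': array([ 0.00168957, -0.19086588, -0.0050247 ]), 'opening': 0.08735589172010413}
```

servo_tool(
  rows=[
    [1.5,-35.4,0,0,0,0],
    [1.5,-35.4,0,0,0,0],
    [1.5,-35.4,0,0,0,0],
    [1.5,-35.4,0,0,0,0],
    [1.5,-35.4,0,0,0,0],
  ],
)

```text
clock: 1.4
tool_pos: [0.4565, 0.0729, 0.2266]
orientation: [-180.0, -0.0, 10.0]
force: [1.2, 0.3, 0.6]
opening: 0.0875
```

servo_tool(
  rows=[
    [1.5,-35.4,0,0,0,0],
    [1.5,-35.4,0,0,0,0],
    [1.5,-35.4,0,0,0,0],
    [1.5,-35.4,0,0,0,0],
    [1.5,-35.4,0,0,0,0],
  ],
)

```text
clock: 1.82
tool_pos: [0.4641, -0.104, 0.2267]
orientation: [-180.0, -0.0, 10.0]
force: [1.0, 0.2, -0.5]
opening: 0.0876
```

servo_tool(
  rows=[
    [1.5,-35.4,0,0,0,0],
    [1.5,-35.4,0,0,0,0],
    [1.5,-35.4,0,0,0,0],
    [1.5,-35.4,0,0,0,0],
    [0,0,0,0,0,0],
  ],
)

```text
clock: 2.23
tool_pos: [0.47, -0.2486, 0.2259]
orientation: [180.0, 0.1, 9.8]
force: [0.2, 0.3, 0.4]
opening: 0.0879
```

```bash
python3 - <<'E'
from h import *
for n in('scene','top'):
    p,d,W=snap(n); np.savez(n+'2',p=p,d=d,W=W)
    g=p[:,:,::-1]
    a=g[180:290,310:440] if n=='scene' else g[170:260,350:460]
    cv2.imwrite('pics/a_%s.png'%n,cv2.resize(a,(600,500),interpolation=cv2.INTER_CUBIC))
cv2.imwrite('pics/a.png',np.hstack([cv2.resize(cv2.imread('pics/a_%s.png'%n),(400,333)) for n in('scene','top')]))
print(ctrl.get_obs()['tool_pos'],ctrl.get_obs()['joint_pos'])
E
```

```text
[ 0.46988376 -0.2452575   0.22589813] [-6.35600986e+00  6.93961435e+00 -1.75287637e+01 -1.14753221e-02
 -6.56056562e+01  1.06179748e+02]
```

View pics/a.png

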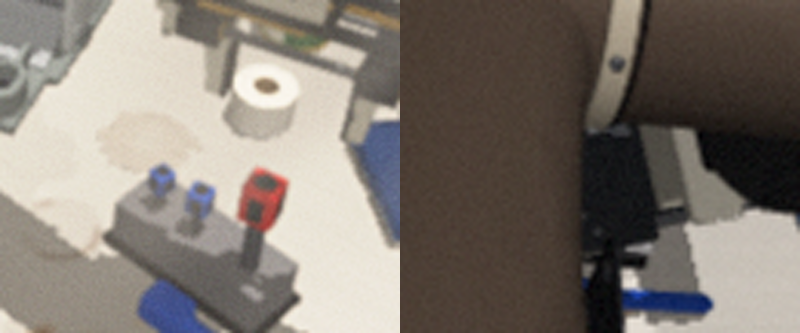

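The scene view shows the fingers straddling the red grip, with nothing in the way on the way down. The top view is blocked by the arm. Descending.

servo_tool(
  rows=[
    [0.5,-0.7,-30,0,0,0.5],
    [0,0,-30,0,0,0.5],
    [0,0,-30,0,0,0],
    [0,0,-29,0,0,0],
    [0,0,0,0,0,0],
  ],
)

```text
clock: 2.75
tool_pos: [0.4674, -0.2426, 0.1026]
orientation: [-179.8, 0.4, 11.0]
force: [-0.9, -0.1, -0.6]
opening: 0.0873
```

servo_tool(
  rows=[
    [0,0,0,0,0,0],
    [0,0,0,0,0,0],
    [0,0,0,0,0,0],
    [0,0,0,0,0,0],
    [0,0,0,0,0,0],
  ],
  fingers=20,
)

```text
clock: 3.17
tool_pos: [0.4718, -0.2447, 0.109]
orientation: [179.9, -0.1, 11.0]
force: [0.9, -0.2, -0.5]
opening: 0.0596
```

servo_tool(
  rows=[
    [0,0,0,0,0,0],
    [0,0,0,0,0,0],
    [0,0,0,0,0,0],
    [0,0,0,0,0,0],
  ],
)

```text
clock: 3.5
tool_pos: [0.471, -0.2447, 0.1077]
orientation: [180.0, -0.0, 11.0]
force: [-0.2, -0.4, 0.1]
opening: 0.0333
```

```bash
cat >o.py <<'E'
from h import *
o=ctrl.get_obs(); print(o['clock'],(o['tool_pos']*1000).round(2),o['orientation'].round(2),'F',o['force'].round(2),'M',o['moment'].round(3),'open',round(o['opening']*1000,1),'q',o['joint_pos'].round(1))
E
python3 o.py; python3 -c "
from h import *
p,d,W=snap('scene'); cv2.imwrite('pics/b.png',cv2.resize(p[190:290,320:440,::-1],(600,500),interpolation=cv2.INTER_CUBIC))"
```

```text
3.5 [ 471.02 -244.72  107.68] [ 1.8e+02 -1.0e-02  1.1e+01] F [-0.2  -0.42  0.06] M [-0.303 -0.079 -0.034] open 33.3 q [ -6.3  13.4 -26.6   0.  -50.  107.3]
```

View pics/b.png

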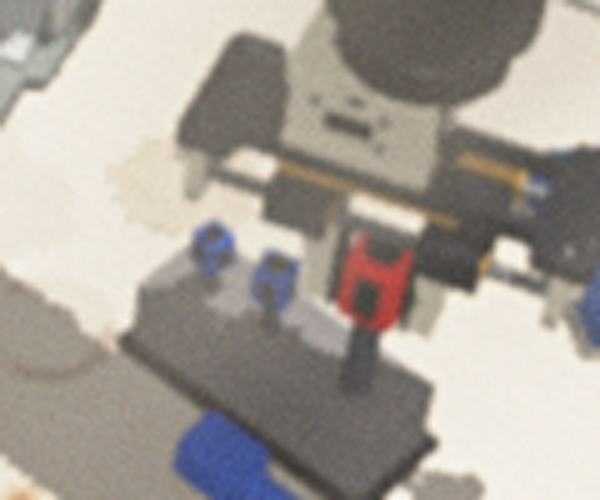

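The fingers are coming in symmetrically on the red grip (image around (375,280)), and the pads overlap its mid-height. I'll finish closing.

servo_tool(
  rows=[
    [0,0,0,0,0,0],
    [0,0,0,0,0,0],
    [0,0,0,0,0,0],
    [0,0,0,0,0,0],
    [0,0,0,0,0,0],
  ],
  fingers=15,
)

```text
clock: 3.97
tool_pos: [0.471, -0.2447, 0.1076]
orientation: [180.0, -0.0, 11.0]
force: [-0.5, -0.1, 0.7]
opening: 0.0306
```

```bash
python3 o.py
```

```text
3.9667 [ 471.04 -244.69  107.6 ] [180.    -0.    11.01] F [-0.5  -0.05  0.72] M [-0.014  0.117 -0.025] open 30.6 q [ -6.3  13.5 -26.6   0.  -50.  107.3]
```

servo_tool(
  rows=[
    [0,0,5,0,0,0],
    [0,0,10,0,0,0],
    [0,0,10,0,0,0],
    [0,0,15,0,0,0],
    [0,0,15,0,0,0],
  ],
)

```text
clock: 4.38
tool_pos: [0.4705, -0.2445, 0.1637]
orientation: [-180.0, 0.1, 11.0]
force: [0.4, -0.0, -3.2]
opening: 0.0304
```

servo_tool(
  rows=[
    [0,0,15,0,0,0],
    [0,0,15,0,0,0],
    [0,0,0,0,0,0],
    [0,0,0,0,0,0],
    [0,0,0,0,0,0],
  ],
)

```text
clock: 4.8
tool_pos: [0.4703, -0.2444, 0.192]
orientation: [-180.0, 0.0, 11.0]
force: [-0.1, 0.6, -4.1]
opening: 0.0306
```

```bash
python3 o.py; python3 - <<'E'
import numpy as np; np.set_printoptions(suppress=True)
from fit import *
CAL={n:viewer.calibration(n) for n in('scene','top')}
import fit,pickle; pickle.dump(CAL,open('cal.pkl','wb'))
p,d,W=snap('scene'); np.savez('scene3',p=p,d=d,W=W)
m=(W[...,2]>.06)&(W[...,2]<.12)&(abs(W[...,1]+.245)<.03)&(abs(W[...,0]-.47)<.03)
Q=W[m]; print(len(Q))
for a in np.arange(.06,.16,.01):
    k=(Q[:,2]>a)&(Q[:,2]<a+.01)
    if k.sum(): print(round(a,2),k.sum(),Q[k].mean(0).round(4))
E
```

```text
4.8 [ 470.32 -244.37  191.99] [-1.7995e+02  4.0000e-02  1.0990e+01] F [-0.07  0.65 -4.14] M [-0.036  0.043  0.043] open 30.6 q [ -6.3   8.5 -20.4  -0.  -61.2 107.3]
41
0.09 2 [ 0.4615 -0.2449  0.0996]
0.1 19 [ 0.4639 -0.2474  0.1038]
0.11 20 [ 0.4635 -0.2467  0.114 ]
```

The key is lifted: 4 N of weight, and its axis agrees with the TCP to about 0.5 mm. I'll raise it clear of the blue keys, carry it over the slot and turn it anticlockwise to leave room for a long clockwise stroke.

servo_tool(
  rows=[
    [0,0,14,0,0,3],
    [0,0,14,0,0,6],
    [4,15,0,0,0,7],
    [5,28,0,0,0,7],
    [6,33,0,0,0,7],
  ],
)

```text
clock: 5.27
tool_pos: [0.4853, -0.1687, 0.2195]
orientation: [-179.9, 0.1, 41.2]
force: [1.0, 1.1, -3.4]
opening: 0.0307
```

servo_tool(
  rows=[
    [7,33,0,0,0,7],
    [7,33,0,0,0,7],
    [7,33,0,0,0,7],
    [7,33,0,0,0,7],
    [7,33,0,0,0,7],
  ],
)

```text
clock: 5.68
tool_pos: [0.5204, -0.0021, 0.2196]
orientation: [-179.9, 0.0, 76.3]
force: [0.8, -0.2, -3.0]
opening: 0.0305
```

servo_tool(
  rows=[
    [5,30,0,0,0,7],
    [2,20,0,0,0,7],
    [0,7,0,0,0,7],
    [0,0,0,0,0,4],
    [0,0,0,0,0,0],
  ],
)

```text
clock: 6.1
tool_pos: [0.5274, 0.054, 0.2192]
orientation: [-179.9, 0.0, 101.3]
force: [-0.0, 0.3, -2.8]
opening: 0.0308
```

servo_tool(
  rows=[
    [0,0,0,0,0,0],
    [0,0,0,0,0,0],
  ],
)

```text
clock: 6.27
tool_pos: [0.5277, 0.053, 0.2199]
orientation: [-179.9, 0.0, 100.8]
force: [-0.5, 0.3, -2.9]
opening: 0.0304
```

```bash
python3 o.py
```

```text
6.2667 [527.69  52.98 219.95] [-1.7993e+02  1.0000e-02  1.0083e+02] F [-0.55  0.27 -2.9 ] M [-0.047 -0.158 -0.006] open 30.4 q [ 26.9   7.2 -18.   -0.  -64.8 163.9]
```

```bash
sed -i "s/c=viewer.calibration(n); q/c=CAL[n]; q/" fit.py; sed -i "3i import pickle; CAL=pickle.load(open('cal.pkl','rb'))" fit.py
python3 - <<'E'
from fit import *
p,d,W=snap('scene'); np.savez('scene4',p=p,d=d,W=W)
m=(abs(W[...,1]-.053)<.03)&(abs(W[...,0]-.527)<.03)
Q=W[m]
for a in np.arange(.115,.22,.01):
    k=(Q[:,2]>a)&(Q[:,2]<a+.01)
    if k.sum(): print(round(a,3),k.sum(),Q[k].mean(0).round(4))
v=np.array([.527,.053])-CAL['scene']['origin'][:2]; print('add',7*v/np.linalg.norm(v))
# slot hole fit by darkness of hole & outline with 7 x avg
D=np.load('scene.npz'); T=np.load('top.npz')
for n,dd,r in(('scene',D,(292,190,330,222)),('top',T,(280,190,318,225))):
    Z=dd['W'][r[1]:r[3],r[0]:r[2],2]
    for th in(.004,.006,.008):
        M=(abs(Z-.044)<th).astype(np.float32)
        f=lambda x:abs(soft(n,[place(stad(.055,.043),*x,.044)],[place(stad(.0375,.0255),*x,.044)],r)-M).sum()
        x,v=run(f,[.527,.054,.24],[.004,.004,.1]); 
        Mo=(Z>.036)&(Z<.05); 
        print(n,th,x[:2].round(4),np.degrees(x[2]).round(1),round(v,1), np.median(Z[abs(Z-.044)<.004]).round(4))
cv2.imwrite('pics/c.png',cv2.resize(p[130:230,250:370,::-1],(720,600),interpolation=cv2.INTER_CUBIC))
E
```

```text
0.115 3 [0.5259 0.048  0.1227]
0.125 10 [0.5228 0.0469 0.1302]
0.135 17 [0.5227 0.0472 0.1397]
0.145 15 [0.5238 0.0478 0.1499]
0.155 12 [0.5224 0.0477 0.1601]
0.165 14 [0.5223 0.0472 0.1699]
0.175 17 [0.5227 0.0481 0.1792]
0.185 15 [0.5226 0.0475 0.1906]
0.195 14 [0.5226 0.0477 0.2   ]
0.205 7 [0.5242 0.0469 0.2073]
0.215 10 [0.5231 0.0401 0.2222]
add [5.57211533 4.23692468]
scene 0.004 [0.5268 0.0525] 12.5 31.0 0.044
scene 0.006 [0.5258 0.0519] 14.3 41.2 0.044
scene 0.008 [0.5252 0.0511] 15.6 59.9 0.044
top 0.004 [0.5272 0.0552] 16.7 32.4 0.0436
top 0.006 [0.5272 0.0555] 14.8 28.5 0.0436
top 0.008 [0.5267 0.0553] 14.3 35.8 0.0436
```

View pics/c.png

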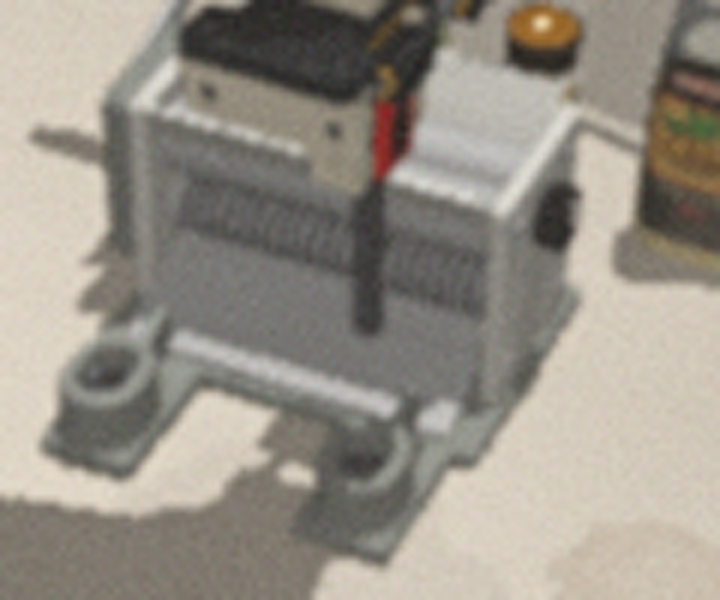

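The view shows the shaft hanging straight above the slot (slot at crop (365,460)) and the boss unchanged. After correcting for camera bias, the slot is at about (526.5, 53.8). Lowering to just above the mouth, then gently in.

servo_tool(
  rows=[
    [-1.2,0.8,-20,0,0,0],
    [0,0,-25,0,0,0],
    [0,0,-20,0,0,0],
    [0,0,-5,0,0,0],
    [0,0,0,0,0,0],
  ],
)

```text
clock: 6.73
tool_pos: [0.5259, 0.0533, 0.1492]
orientation: [-179.8, 0.0, 100.9]
force: [0.0, 0.4, -3.8]
opening: 0.0304
```

servo_tool(
  rows=[
    [0,0,0,0,0,0],
    [0,0,0,0,0,0],
    [0,0,0,0,0,0],
  ],
)

```text
clock: 6.98
tool_pos: [0.5277, 0.0544, 0.152]
orientation: [179.9, -0.0, 101.0]
force: [0.2, -0.1, -2.9]
opening: 0.0305
```

```bash
python3 o.py
```

```text
6.9833 [527.72  54.38 151.99] [ 1.7986e+02 -2.0000e-02  1.0099e+02] F [ 0.22 -0.08 -2.87] M [-0.069 -0.145 -0.016] open 30.5 q [ 27.1  10.5 -23.6   0.  -55.7 163.9]
```

servo_tool(
  rows=[
    [-0.8,-0.5,-3,0,0,0],
    [0,0,-4,0,0,0],
    [0,0,-4,0,0,0],
    [0,0,-3,0,0,0],
    [0,0,0,0,0,0],
  ],
)

```text
clock: 7.4
tool_pos: [0.5255, 0.0535, 0.1357]
orientation: [-179.9, 0.0, 101.0]
force: [-0.3, -0.1, -3.4]
opening: 0.0304
```

servo_tool(
  rows=[
    [0,0,-1,0,0,0],
    [0,0,-1,0,0,0],
    [0,0,-1,0,0,0],
    [0,0,0,0,0,0],
    [0,0,0,0,0,0],
  ],
)

```text
clock: 7.82
tool_pos: [0.526, 0.0536, 0.1336]
orientation: [-180.0, 0.0, 101.0]
force: [0.7, 0.6, -3.6]
opening: 0.0305
```

```bash
python3 o.py
```

```text
7.8167 [526.03  53.64 133.55] [-180.    0.  101.] F [ 0.69  0.6  -3.63] M [-0.035 -0.093 -0.023] open 30.5 q [ 27.1  11.6 -25.1   0.  -53.4 163.9]
```

servo_tool(
  rows=[
    [0,0,-0.7,0,0,0],
    [0,0,-0.7,0,0,0],
    [0,0,-0.6,0,0,0],
    [0,0,0,0,0,0],
  ],
)

```text
clock: 8.15
tool_pos: [0.5262, 0.0538, 0.1316]
orientation: [180.0, -0.0, 101.0]
force: [0.9, 1.6, -2.1]
opening: 0.0304
```

servo_tool(
  rows=[
    [0,0,-0.5,0,0,0],
    [0,0,-0.5,0,0,0],
    [0,0,0,0,0,0],
  ],
)

```text
clock: 8.4
tool_pos: [0.5263, 0.0539, 0.1307]
orientation: [180.0, -0.0, 101.0]
force: [0.2, 0.4, -1.9]
opening: 0.0302
```

```bash
python3 o.py
```

```text
8.4 [526.34  53.89 130.72] [ 1.7995e+02 -1.0000e-02  1.0101e+02] F [ 0.21  0.43 -1.9 ] M [ 0.526 -0.393 -0.017] open 30.2 q [ 27.1  11.8 -25.2   0.  -52.9 163.9]
```

servo_tool(
  rows=[
    [0,0,-0.5,0,0,0],
    [0,0,-0.5,0,0,0],
    [0,0,0,0,0,0],
    [0,0,0,0,0,0],
  ],
)

```text
clock: 8.73
tool_pos: [0.5264, 0.0539, 0.1298]
orientation: [179.9, -0.0, 101.0]
force: [0.8, 2.1, 0.0]
opening: 0.0306
```

```bash
python3 o.py
```

```text
8.7333 [526.44  53.86 129.84] [ 1.7994e+02 -1.0000e-02  1.0101e+02] F [0.84 2.07 0.02] M [ 0.825 -0.519 -0.029] open 30.6 q [ 27.1  11.8 -25.3   0.  -52.8 163.9]
```

servo_tool(
  rows=[
    [0,0,-0.5,0,0,0],
    [0,0,-0.5,0,0,0],
    [0,0,0,0,0,0],
    [0,0,0,0,0,0],
  ],
)

```text
clock: 9.07
tool_pos: [0.5266, 0.0539, 0.129]
orientation: [179.9, -0.0, 101.0]
force: [1.3, 2.8, 2.6]
opening: 0.0307
```

```bash
python3 o.py
```

```text
9.0667 [526.58  53.87 128.99] [ 1.7993e+02 -1.0000e-02  1.0102e+02] F [1.28 2.77 2.57] M [ 0.959 -0.769 -0.015] open 30.7 q [ 27.1  11.9 -25.4   0.  -52.7 163.9]
```

The tip is about 4.5 mm below the screw's face, so it has dropped into the socket's mouth. The lateral push of about (2.3, 2.9) N shows which way to centre.

servo_tool(
  rows=[
    [0.4,0.5,0,0,0,0],
    [0.4,0.5,0,0,0,0],
    [0,0,0,0,0,0],
    [0,0,0,0,0,0],
  ],
)

```text
clock: 9.4
tool_pos: [0.5268, 0.0546, 0.1283]
orientation: [-180.0, -0.0, 101.0]
force: [2.3, 1.2, -2.1]
opening: 0.0305
```

```bash
python3 o.py
```

```text
9.4 [526.81  54.64 128.31] [-179.99   -0.    101.  ] F [ 2.34  1.21 -2.06] M [ 0.526 -1.278  0.006] open 30.5 q [ 27.2  12.  -25.3  -0.  -52.7 163.9]
```

servo_tool(
  rows=[
    [0.6,0.2,0,0,0,0],
    [0.6,0.2,0,0,0,0],
    [0,0,0,0,0,0],
    [0,0,0,0,0,0],
  ],
)

```text
clock: 9.73
tool_pos: [0.5276, 0.0548, 0.128]
orientation: [-179.9, 0.0, 101.0]
force: [1.7, 0.0, -4.1]
opening: 0.0303
```

```bash
python3 o.py
```

```text
9.7333 [527.58  54.83 128.02] [-1.7993e+02  1.0000e-02  1.0099e+02] F [ 1.65  0.04 -4.12] M [ 0.124 -1.103  0.011] open 30.3 q [ 27.1  12.1 -25.2  -0.  -52.8 163.9]
```

servo_tool(
  rows=[
    [0.6,0.2,0,0,0,0],
    [0.6,0.1,-0.5,0,0,0],
    [0,0,-0.5,0,0,0],
    [0,0,0,0,0,0],
  ],
)

```text
clock: 10.07
tool_pos: [0.5286, 0.0551, 0.1271]
orientation: [-179.9, 0.0, 101.0]
force: [-0.4, -0.3, -4.0]
opening: 0.0303
```

```bash
python3 o.py
```

```text
10.0667 [528.57  55.1  127.14] [-1.7992e+02  1.0000e-02  1.0099e+02] F [-0.35 -0.3  -4.  ] M [-0.023 -0.162 -0.033] open 30.3 q [ 27.1  12.3 -25.1  -0.  -52.7 163.9]
```

servo_tool(
  rows=[
    [0,0,-0.7,0,0,0],
    [0,0,-0.7,0,0,0],
    [0,0,-0.6,0,0,0],
    [0,0,0,0,0,0],
    [0,0,0,0,0,0],
  ],
)

```text
clock: 10.48
tool_pos: [0.5289, 0.0552, 0.1254]
orientation: [-180.0, 0.0, 101.0]
force: [-0.9, -0.5, -2.9]
opening: 0.0306
```

```bash
python3 o.py
```

```text
10.4833 [528.94  55.24 125.41] [-1.7997e+02  1.0000e-02  1.0100e+02] F [-0.86 -0.46 -2.92] M [-0.205  0.119 -0.006] open 30.6 q [ 27.1  12.4 -25.2  -0.  -52.4 163.9]
```

servo_tool(
  rows=[
    [-0.3,-0.1,-0.7,0,0,0],
    [0,0,-0.7,0,0,0],
    [0,0,-0.6,0,0,0],
    [0,0,0,0,0,0],
    [0,0,0,0,0,0],
  ],
)

```text
clock: 10.9
tool_pos: [0.5288, 0.0552, 0.1235]
orientation: [-180.0, 0.0, 101.0]
force: [-0.1, -0.1, -3.7]
opening: 0.0306
```

```bash
python3 o.py
```

```text
10.9 [528.83  55.2  123.49] [-179.99    0.    101.  ] F [-0.13 -0.1  -3.75] M [-0.181  0.052  0.039] open 30.6 q [ 27.1  12.5 -25.4  -0.  -52.1 163.9]
```

servo_tool(
  rows=[
    [0,0,-1,0,0,0],
    [0,0,-1,0,0,0],
    [0,0,-1,0,0,0],
    [0,0,0,0,0,0],
    [0,0,0,0,0,0],
  ],
)

```text
clock: 11.32
tool_pos: [0.5288, 0.0552, 0.1204]
orientation: [-180.0, 0.0, 101.0]
force: [-0.8, -0.6, -3.8]
opening: 0.0307
```

```bash
python3 o.py
```

```text
11.3167 [528.83  55.24 120.38] [-179.99    0.    101.  ] F [-0.77 -0.64 -3.83] M [-0.248  0.096  0.024] open 30.7 q [ 27.1  12.7 -25.6  -0.  -51.7 163.9]
```

servo_tool(
  rows=[
    [0,0,-1,0,0,0],
    [0,0,-1,0,0,0],
    [0,0,-1,0,0,0],
    [0,0,0,0,0,0],
    [0,0,0,0,0,0],
  ],
)

```text
clock: 11.73
tool_pos: [0.5288, 0.0552, 0.1174]
orientation: [-180.0, -0.0, 101.0]
force: [-0.9, -0.2, -3.7]
opening: 0.0302
```

```bash
python3 o.py
```

```text
11.7333 [528.81  55.24 117.4 ] [-179.99   -0.    101.  ] F [-0.89 -0.18 -3.73] M [-0.319  0.172 -0.015] open 30.2 q [ 27.1  12.9 -25.8  -0.  -51.3 163.9]
```

The key is 16 mm into the socket with no vertical resistance, so the hexagons are lined up at tool yaw 101°. I'll seat it a bit more and start turning clockwise.

servo_tool(
  rows=[
    [-0.2,-0.2,-1,0,0,0],
    [0,0,-0.8,0,0,0],
    [0,0,0,0,0,0],
    [0,0,0,0,0,-3],
    [0,0,0,0,0,-4],
  ],
)

```text
clock: 12.15
tool_pos: [0.5287, 0.0551, 0.1157]
orientation: [180.0, -0.0, 93.9]
force: [0.4, 0.1, -5.2]
opening: 0.0305
```

```bash
python3 o.py
```

```text
12.15 [528.74  55.11 115.66] [ 1.800e+02 -1.000e-02  9.389e+01] F [ 0.36  0.09 -5.22] M [-0.103 -0.076  0.064] open 30.5 q [ 27.1  13.  -25.9  -0.  -51.1 156.8]
```

servo_tool(
  rows=[
    [0,0,0,0,0,-4],
    [0,0,0,0,0,-4],
    [0,0,0,0,0,-4],
    [0,0,0,0,0,-4],
    [0,0,0,0,0,-4],
  ],
)

```text
clock: 12.57
tool_pos: [0.5289, 0.0552, 0.1157]
orientation: [180.0, -0.0, 73.8]
force: [0.2, -0.1, -5.2]
opening: 0.0303
```

```bash
python3 o.py
```

```text
12.5667 [528.95  55.18 115.69] [ 1.7998e+02 -2.0000e-02  7.3820e+01] F [ 0.21 -0.07 -5.17] M [-0.225 -0.276  0.092] open 30.3 q [ 27.1  13.  -25.9   0.  -51.  136.7]
```

The torque is steady near 0.05–0.09 N·m and side forces are negligible. Carrying on turning.

servo_tool(
  rows=[
    [0,0,0,0,0,-6],
    [0,0,0,0,0,-6],
    [0,0,0,0,0,-6],
    [0,0,0,0,0,-6],
    [0,0,0,0,0,-6],
  ],
)

```text
clock: 12.98
tool_pos: [0.5292, 0.0551, 0.1157]
orientation: [180.0, -0.0, 43.7]
force: [1.4, -1.9, -5.8]
opening: 0.0302
```

```bash
python3 o.py
```

```text
12.9833 [529.22  55.12 115.73] [ 1.7997e+02 -4.0000e-02  4.3720e+01] F [ 1.37 -1.88 -5.8 ] M [-0.652 -0.831  0.032] open 30.2 q [ 27.1  13.  -25.9   0.  -51.  106.6]
```

servo_tool(
  rows=[
    [0,0,0,0,0,-6],
    [0,0,0,0,0,-6],
    [0,0,0,0,0,-6],
    [0,0,0,0,0,-6],
    [0,0,0,0,0,-6],
  ],
)

```text
clock: 13.4
tool_pos: [0.5293, 0.0548, 0.1157]
orientation: [180.0, -0.0, 13.7]
force: [2.3, -2.3, -6.3]
opening: 0.0307
```

```bash
python3 o.py
```

```text
13.4 [529.34  54.81 115.74] [ 1.7996e+02 -5.0000e-02  1.3730e+01] F [ 2.28 -2.33 -6.29] M [-1.348 -1.14   0.087] open 30.7 q [ 27.1  13.  -25.9   0.1 -51.   76.6]
```

servo_tool(
  rows=[
    [0,0,0,0,0,-6],
    [0,0,0,0,0,-6],
    [0,0,0,0,0,-6],
    [0,0,0,0,0,-6],
    [0,0,0,0,0,-6],
  ],
)

```text
clock: 13.82
tool_pos: [0.5292, 0.0545, 0.1157]
orientation: [180.0, -0.0, -16.3]
force: [2.1, -3.7, -5.8]
opening: 0.0302
```

```bash
python3 o.py
```

```text
13.8167 [529.15  54.51 115.73] [ 1.7996e+02 -4.0000e-02 -1.6270e+01] F [ 2.07 -3.71 -5.76] M [-1.814 -0.939  0.038] open 30.2 q [ 27.1  13.  -26.    0.1 -51.   46.6]
```

The side force is growing to about 4 N, because the key's axis sits about 1 mm off the tool axis. I'll shift sideways to relieve it while turning.

servo_tool(
  rows=[
    [0.3,-0.5,0,0,0,-4],
    [0.2,-0.5,0,0,0,-5],
    [0,-0.3,0,0,0,-5],
    [0,-0.2,0,0,0,-5],
    [-0.1,-0.1,0,0,0,-5],
  ],
)

```text
clock: 14.23
tool_pos: [0.5294, 0.0536, 0.1157]
orientation: [-180.0, -0.0, -40.2]
force: [0.1, -0.1, -3.9]
opening: 0.0304
```

```bash
python3 o.py
```

```text
14.2333 [529.38  53.57 115.7 ] [-1.7997e+02 -1.0000e-02 -4.0240e+01] F [ 0.12 -0.12 -3.9 ] M [ 0.029 -0.107  0.064] open 30.4 q [ 26.9  13.  -25.9  -0.  -51.1  22.9]
```

servo_tool(
  rows=[
    [-0.1,0,0,0,0,-5],
    [-0.1,0,0,0,0,-5],
    [-0.1,0,0,0,0,-5],
    [-0.1,0,0,0,0,-5],
    [-0.1,0,0,0,0,-5],
  ],
)

```text
clock: 14.65
tool_pos: [0.5289, 0.0535, 0.1157]
orientation: [-180.0, -0.0, -65.2]
force: [0.5, -1.2, -5.1]
opening: 0.0306
```

```bash
python3 o.py
```

```text
14.65 [528.91  53.53 115.7 ] [-1.7997e+02 -1.0000e-02 -6.5230e+01] F [ 0.45 -1.17 -5.12] M [-0.21  -0.347  0.096] open 30.6 q [ 26.9  13.  -26.    0.  -51.   -2.2]
```

Turned 166° so far. The stop comes no sooner than 195°, so I'll do 20° more and then go in small checked steps.

servo_tool(
  rows=[
    [-0.1,-0.1,0,0,0,-4],
    [-0.1,0,0,0,0,-4],
    [-0.1,0,0,0,0,-4],
    [-0.1,0,0,0,0,-4],
    [-0.1,0,0,0,0,-4],
  ],
)

```text
clock: 15.07
tool_pos: [0.5285, 0.0535, 0.1157]
orientation: [-180.0, 0.0, -85.2]
force: [0.9, -0.2, -5.7]
opening: 0.0303
```

servo_tool(
  rows=[
    [-0.1,0,0,0,0,-2],
    [-0.1,0,0,0,0,-2],
    [0,0,0,0,0,0],
  ],
)

```text
clock: 15.32
tool_pos: [0.5284, 0.0535, 0.1158]
orientation: [-179.9, 0.0, -89.1]
force: [1.7, 0.3, -6.0]
opening: 0.0307
```

```bash
python3 o.py
```

```text
15.3167 [528.45  53.52 115.76] [-1.7994e+02  2.0000e-02 -8.9080e+01] F [ 1.67  0.28 -5.99] M [-0.098 -0.804  0.013] open 30.7 q [ 27.   12.9 -26.    0.  -51.  -26. ]
```

servo_tool(
  rows=[
    [0.3,0,0,0,0,-2],
    [0,0,0,0,0,-2],
    [0,0,0,0,0,0],
  ],
)

```text
clock: 15.57
tool_pos: [0.5285, 0.0534, 0.1157]
orientation: [-180.0, 0.0, -93.0]
force: [1.0, -0.5, -5.6]
opening: 0.0305
```

```bash
python3 o.py
```

```text
15.5667 [528.51  53.44 115.74] [-1.7997e+02  1.0000e-02 -9.3020e+01] F [ 1.04 -0.54 -5.6 ] M [-0.118 -0.656  0.094] open 30.5 q [ 26.9  12.9 -26.    0.  -51.  -30. ]
```

servo_tool(
  rows=[
    [0.2,0,0,0,0,-2],
    [0,0,0,0,0,-2],
    [0,0,0,0,0,0],
  ],
)

```text
clock: 15.82
tool_pos: [0.5285, 0.0534, 0.1157]
orientation: [-180.0, 0.0, -97.0]
force: [1.2, -0.6, -5.7]
opening: 0.0304
```

```bash
python3 o.py
```

```text
15.8167 [528.52  53.41 115.73] [-1.7999e+02  1.0000e-02 -9.6970e+01] F [ 1.18 -0.64 -5.73] M [-0.082 -0.455  0.002] open 30.4 q [ 26.9  12.9 -26.   -0.  -51.  -33.9]
```

servo_tool(
  rows=[
    [0.1,0,0,0,0,-2],
    [0,0,0,0,0,-2],
    [0,0,0,0,0,0],
  ],
)

```text
clock: 16.07
tool_pos: [0.5285, 0.0534, 0.1157]
orientation: [-180.0, 0.0, -100.9]
force: [1.2, -0.4, -5.5]
opening: 0.0304
```

```bash
python3 o.py
```

```text
16.0667 [528.52  53.39 115.72] [-180.      0.   -100.95] F [ 1.24 -0.44 -5.52] M [-0.058 -0.391  0.057] open 30.4 q [ 26.9  12.9 -26.   -0.  -51.1 -37.9]
```

servo_tool(
  rows=[
    [0,0,0,0,0,-2],
    [0,0,0,0,0,-2],
    [0,0,0,0,0,0],
  ],
)

```text
clock: 16.32
tool_pos: [0.5285, 0.0534, 0.1157]
orientation: [180.0, 0.0, -104.9]
force: [0.7, 0.1, -5.3]
opening: 0.0306
```

```bash
python3 o.py
```

```text
16.3167 [528.51  53.38 115.71] [ 180.      0.   -104.93] F [ 0.72  0.1  -5.33] M [-0.006 -0.359 -0.   ] open 30.6 q [ 26.9  12.9 -26.   -0.  -51.1 -41.9]
```

servo_tool(
  rows=[
    [0,0,0,0,0,-2],
    [0,0,0,0,0,-2],
    [0,0,0,0,0,0],
  ],
)

```text
clock: 16.57
tool_pos: [0.5285, 0.0534, 0.1157]
orientation: [180.0, 0.0, -108.9]
force: [-0.2, -1.0, -5.6]
opening: 0.0308
```

```bash
python3 o.py
```

```text
16.5667 [528.46  53.36 115.73] [ 180.      0.   -108.92] F [-0.16 -0.95 -5.63] M [-0.017 -0.301  0.078] open 30.8 q [ 26.9  12.9 -26.   -0.  -51.1 -45.8]
```

servo_tool(
  rows=[
    [0,0,0,0,0,-2],
    [0,0,0,0,0,-2],
    [0,0,0,0,0,0],
  ],
)

```text
clock: 16.82
tool_pos: [0.5284, 0.0534, 0.1157]
orientation: [180.0, -0.0, -112.9]
force: [0.5, -0.2, -5.0]
opening: 0.0304
```

```bash
python3 o.py
```

```text
16.8167 [528.41  53.36 115.72] [ 179.99   -0.   -112.91] F [ 0.49 -0.23 -4.96] M [ 0.046 -0.149  0.015] open 30.4 q [ 26.9  12.9 -26.   -0.  -51.1 -49.8]
```

servo_tool(
  rows=[
    [0,0,0,0,0,-2],
    [0,0,0,0,0,-2],
    [0,0,0,0,0,0],
  ],
)

```text
clock: 17.07
tool_pos: [0.5284, 0.0533, 0.1157]
orientation: [180.0, -0.0, -116.9]
force: [0.7, 1.4, -5.5]
opening: 0.0303
```

```bash
python3 o.py
```

```text
17.0667 [528.37  53.34 115.7 ] [ 1.7999e+02 -1.0000e-02 -1.1690e+02] F [ 0.65  1.41 -5.51] M [-0.017 -0.165  0.011] open 30.3 q [ 26.9  12.9 -26.   -0.  -51.1 -53.8]
```

servo_tool(
  rows=[
    [0,0,0,0,0,-2],
    [0,0,0,0,0,-2],
    [0,0,0,0,0,0],
  ],
)

```text
clock: 17.32
tool_pos: [0.5284, 0.0533, 0.1157]
orientation: [180.0, -0.0, -120.9]
force: [0.2, 0.4, -4.6]
opening: 0.0302
```

```bash
python3 o.py
```

```text
17.3167 [528.37  53.33 115.72] [ 1.7999e+02 -1.0000e-02 -1.2090e+02] F [ 0.25  0.38 -4.64] M [ 0.092 -0.053  0.03 ] open 30.2 q [ 26.9  12.9 -26.   -0.  -51.1 -57.8]
```

servo_tool(
  rows=[
    [0,0,0,0,0,-2],
    [0,0,0,0,0,-2],
    [0,0,0,0,0,0],
  ],
)

```text
clock: 17.57
tool_pos: [0.5283, 0.0534, 0.1157]
orientation: [180.0, -0.0, -124.9]
force: [-0.1, 1.0, -5.3]
opening: 0.0304
```

```bash
python3 o.py
```

```text
17.5667 [528.35  53.36 115.72] [ 1.7999e+02 -1.0000e-02 -1.2489e+02] F [-0.12  0.97 -5.27] M [0.217 0.098 0.061] open 30.4 q [ 26.9  12.9 -26.   -0.  -51.1 -61.8]
```

servo_tool(
  rows=[
    [0,0,0,0,0,-2],
    [0,0,0,0,0,-2],
    [0,0,0,0,0,0],
  ],
)

```text
clock: 17.82
tool_pos: [0.5283, 0.0533, 0.1157]
orientation: [180.0, -0.0, -128.9]
force: [-0.2, 0.4, -4.6]
opening: 0.03
```

```bash
python3 o.py
```

```text
17.8167 [528.33  53.34 115.71] [ 1.7999e+02 -1.0000e-02 -1.2889e+02] F [-0.17  0.35 -4.6 ] M [0.273 0.157 0.028] open 30.0 q [ 26.9  12.9 -26.   -0.  -51.1 -65.8]
```

servo_tool(
  rows=[
    [0,0,0,0,0,-2],
    [0,0,0,0,0,-2],
    [0,0,0,0,0,0],
  ],
)

```text
clock: 18.07
tool_pos: [0.5283, 0.0533, 0.1157]
orientation: [180.0, -0.0, -132.9]
force: [-1.1, 0.6, -5.6]
opening: 0.0304
```

```bash
python3 o.py
```

```text
18.0667 [528.31  53.34 115.72] [ 1.7999e+02 -1.0000e-02 -1.3289e+02] F [-1.07  0.63 -5.55] M [0.37  0.285 0.052] open 30.4 q [ 26.9  12.9 -26.   -0.  -51.1 -69.8]
```

servo_tool(
  rows=[
    [0,0,0,0,0,-2],
    [0,0,0,0,0,-2],
    [0,0,0,0,0,0],
  ],
)

```text
clock: 18.32
tool_pos: [0.5283, 0.0534, 0.1157]
orientation: [180.0, -0.0, -136.9]
force: [-1.2, 0.8, -4.7]
opening: 0.0308
```

```bash
python3 o.py
```

```text
18.3167 [528.29  53.37 115.7 ] [ 1.7998e+02 -1.0000e-02 -1.3689e+02] F [-1.19  0.79 -4.71] M [0.437 0.399 0.077] open 30.8 q [ 26.9  12.9 -26.   -0.  -51.1 -73.8]
```

servo_tool(
  rows=[
    [-0.3,0.4,0,0,0,-2],
    [0,0,0,0,0,-2],
    [0,0,0,0,0,0],
  ],
)

```text
clock: 18.57
tool_pos: [0.5282, 0.0537, 0.1157]
orientation: [-180.0, -0.0, -140.9]
force: [-0.6, -0.3, -5.7]
opening: 0.0305
```

```bash
python3 o.py
```

```text
18.5667 [528.18  53.66 115.75] [-1.7999e+02 -1.0000e-02 -1.4086e+02] F [-0.62 -0.35 -5.69] M [-0.031  0.032  0.259] open 30.5 q [ 27.   12.9 -26.    0.  -51.1 -77.9]
```

The torque has risen to 0.26 N·m. I'll confirm with still readings.

servo_tool(
  rows=[
    [0,0,0,0,0,0],
  ],
)

```text
clock: 18.65
tool_pos: [0.5282, 0.0537, 0.1157]
orientation: [-180.0, -0.0, -140.8]
force: [0.3, 0.2, -4.8]
opening: 0.0304
```

```bash
python3 o.py
```

```text
18.65 [528.17  53.65 115.7 ] [-1.8000e+02 -1.0000e-02 -1.4078e+02] F [ 0.26  0.2  -4.82] M [-0.006  0.034  0.2  ] open 30.4 q [ 27.   12.9 -26.    0.  -51.1 -77.8]
```

servo_tool(
  rows=[
    [0,0,0,0,0,-0.5],
    [0,0,0,0,0,0],
  ],
)

```text
clock: 18.82
tool_pos: [0.5282, 0.0537, 0.1157]
orientation: [-180.0, -0.0, -141.4]
force: [-0.6, 0.1, -5.8]
opening: 0.0303
```

```bash
python3 o.py
```

```text
18.8167 [528.18  53.68 115.73] [-1.8000e+02 -1.0000e-02 -1.4143e+02] F [-0.57  0.1  -5.79] M [-0.085  0.044  0.276] open 30.3 q [ 27.   12.9 -26.    0.  -51.1 -78.4]
```

servo_tool(
  rows=[
    [0,0,0,0,0,-0.5],
    [0,0,0,0,0,-0.5],
    [0,0,0,0,0,0],
  ],
)

```text
clock: 19.07
tool_pos: [0.5281, 0.0537, 0.1157]
orientation: [180.0, -0.0, -142.5]
force: [-0.8, -1.0, -4.7]
opening: 0.0304
```

```bash
python3 o.py
```

```text
19.0667 [528.12  53.66 115.73] [ 1.8000e+02 -1.0000e-02 -1.4252e+02] F [-0.81 -0.96 -4.69] M [-0.183  0.13   0.337] open 30.4 q [ 27.   12.9 -26.    0.  -51.1 -79.5]
```

servo_tool(
  rows=[
    [0,0,0,0,0,0],
    [0,0,0,0,0,0],
  ],
)

```text
clock: 19.23
tool_pos: [0.5281, 0.0537, 0.1157]
orientation: [180.0, -0.0, -142.5]
force: [-1.0, -1.3, -5.0]
opening: 0.03
```

```bash
python3 o.py
```

```text
19.2333 [528.13  53.68 115.73] [ 1.8000e+02 -1.0000e-02 -1.4248e+02] F [-1.01 -1.31 -5.01] M [-0.183  0.147  0.278] open 30.0 q [ 27.   12.9 -26.    0.  -51.1 -79.5]
```

The stop is confirmed: torque rises about 0.1 N·m per degree, reached about 0.34 N·m and holds near 0.3, mid-window for snug. Now I'll back off within the play to unload the key, and draw it out.

servo_tool(
  rows=[
    [0,0,0,0,0,1.5],
    [0,0,0,0,0,2],
    [0,0,0,0,0,0],
  ],
)

```text
clock: 19.48
tool_pos: [0.5282, 0.0537, 0.1158]
orientation: [180.0, 0.0, -138.9]
force: [-1.0, -0.4, -4.4]
opening: 0.0303
```

```bash
python3 o.py
```

```text
19.4833 [528.22  53.69 115.8 ] [ 180.      0.   -138.92] F [-0.99 -0.38 -4.44] M [-0.288  0.121  0.039] open 30.3 q [ 27.   12.9 -26.   -0.  -51.1 -75.9]
```

servo_tool(
  rows=[
    [0,0,2,0,0,0],
    [0,0,4,0,0,0],
    [0,0,5,0,0,0],
    [0,0,5,0,0,0],
    [0,0,5,0,0,0],
  ],
)

```text
clock: 19.9
tool_pos: [0.5287, 0.054, 0.1379]
orientation: [-180.0, 0.1, -139.0]
force: [-0.3, -0.4, -2.6]
opening: 0.03
```

```bash
python3 o.py
```

```text
19.9 [528.74  54.01 137.86] [-1.7997e+02  8.0000e-02 -1.3901e+02] F [-0.32 -0.36 -2.64] M [ 0.066 -0.174 -0.057] open 30.0 q [ 27.   11.5 -24.5   0.  -53.9 -76. ]
```

servo_tool(
  rows=[
    [0,0,12,0,0,0],
    [0,0,20,0,0,4],
    [0,0,25,0,0,7],
    [0,0,25,0,0,7],
    [-3,-15,0,0,0,7],
  ],
)

```text
clock: 20.32
tool_pos: [0.5289, 0.0407, 0.225]
orientation: [-179.5, 0.4, -113.5]
force: [2.2, -0.6, -2.7]
opening: 0.03
```

servo_tool(
  rows=[
    [-6,-30,0,0,0,7],
    [-6,-33,0,0,0,7],
    [-6,-33,0,0,0,7],
    [-6,-33,0,0,0,7],
    [-6,-33,0,0,0,7],
  ],
)

```text
clock: 20.73
tool_pos: [0.4954, -0.1227, 0.2198]
orientation: [-179.9, -0.0, -79.0]
force: [1.2, -0.2, -3.7]
opening: 0.03
```

servo_tool(
  rows=[
    [-6,-33,0,0,0,7],
    [-6,-33,0,0,0,7],
    [-6,-28,0,0,0,7],
    [-5,-18,0,0,0,7],
    [-2,-9,0,0,0,7],
  ],
)

```text
clock: 21.15
tool_pos: [0.4705, -0.2421, 0.2195]
orientation: [-180.0, -0.0, -44.7]
force: [1.0, 0.4, -3.7]
opening: 0.0304
```

servo_tool(
  rows=[
    [0,0,0,0,0,7],
    [0,0,0,0,0,7],
    [0,0,0,0,0,7],
    [0,0,0,0,0,7],
    [0,0,0,0,0,7],
  ],
)

```text
clock: 21.57
tool_pos: [0.4714, -0.2401, 0.2196]
orientation: [-180.0, -0.1, -9.6]
force: [0.1, 0.2, -4.4]
opening: 0.0299
```

servo_tool(
  rows=[
    [0,0,0,0,0,6],
    [0,0,0,0,0,0],
    [0,0,0,0,0,0],
    [0,0,0,0,0,0],
    [0,0,0,0,0,0],
  ],
)

```text
clock: 21.98
tool_pos: [0.4712, -0.24, 0.219]
orientation: [180.0, -0.0, -4.0]
force: [0.9, -0.1, -3.8]
opening: 0.0302
```

```bash
python3 o.py; python3 - <<'E'
from fit import *
D=[(101,528.8,55.2),(93.9,528.74,55.11),(73.8,528.95,55.18),(-40,529.38,53.57),(-105,528.5,53.38),(-121,528.37,53.33),(-141,528.15,53.67)]
A=[];b=[]
for a,x,y in D:
    c,s=np.cos(np.radians(a)),np.sin(np.radians(a)); A+=[[1,0,-c,s],[0,1,-s,-c]]; b+=[x,y]
r=np.linalg.lstsq(np.array(A),np.array(b),rcond=None)[0]; print('s,e',r, 'res',(np.array(A)@r-b).round(2))
p,d,W=snap('scene'); np.savez('scene5',p=p,d=d,W=W)
cv2.imwrite('pics/d.png',cv2.resize(p[190:290,320:440,::-1],(600,500),interpolation=cv2.INTER_CUBIC))
Q=W[(abs(W[...,1]+.245)<.03)&(abs(W[...,0]-.467)<.03)]
for a in np.arange(.12,.19,.01):
    k=(Q[:,2]>a)&(Q[:,2]<a+.01)
    if k.sum(): print(round(a,3),k.sum(),Q[k].mean(0).round(4))
E
```

```text
21.9833 [ 471.21 -239.97  219.01] [ 1.80e+02 -2.00e-02 -4.04e+00] F [ 0.88 -0.09 -3.78] M [-0.033 -0.017  0.037] open 30.2 q [ -5.7   7.  -18.3  -0.  -64.6  91.7]
s,e [ 5.28799007e+02  5.42237065e+01 -9.14902844e-01  2.14566596e-02] res [-0.15 -0.07  0.02  0.03  0.12 -0.08  0.11  0.05  0.04 -0.03 -0.06  0.12
 -0.08 -0.01]
0.12 13 [ 0.4655 -0.2428  0.1263]
0.13 18 [ 0.4647 -0.2412  0.1358]
0.14 20 [ 0.4642 -0.2432  0.1448]
0.15 25 [ 0.4646 -0.2419  0.1554]
0.16 20 [ 0.4648 -0.2434  0.1658]
0.17 24 [ 0.4652 -0.2421  0.1752]
0.18 22 [ 0.4659 -0.2429  0.1855]
0.19 24 [ 0.4646 -0.2415  0.1953]
```

View pics/d.png

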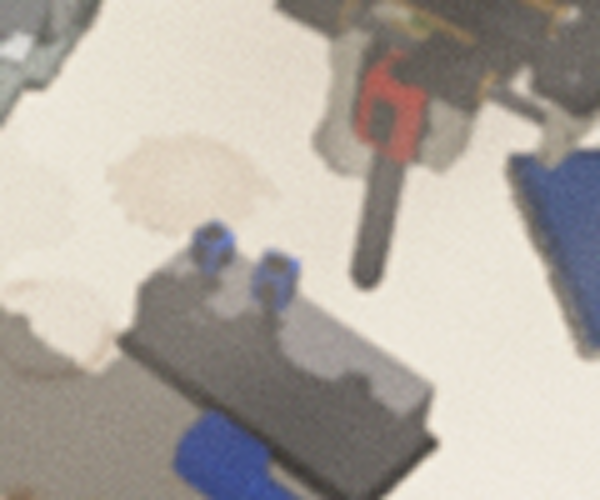

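The view shows the key hanging over the stand (tip near crop (368,280)) and the blue keys undisturbed. The fit puts the key axis -0.9 mm along tool x, so I'll return to the grasp yaw of 11° and the original grasp position.

servo_tool(
  rows=[
    [-0.5,-2.5,0,0,0,7],
    [0,-2.2,0,0,0,7],
    [0,0,-15,0,0,1],
    [0,0,-20,0,0,0],
    [0,0,-15,0,0,0],
  ],
)

```text
clock: 22.45
tool_pos: [0.4704, -0.2446, 0.1679]
orientation: [-180.0, -0.0, 11.0]
force: [0.1, -0.1, -4.6]
opening: 0.0304
```

servo_tool(
  rows=[
    [0,0,-3,0,0,0],
    [0,0,0,0,0,0],
    [0,0,0,0,0,0],
    [0,0,0,0,0,0],
    [0,0,0,0,0,0],
  ],
)

```text
clock: 22.87
tool_pos: [0.4713, -0.2449, 0.1669]
orientation: [180.0, -0.1, 11.1]
force: [0.8, 0.2, -3.4]
opening: 0.0299
```

servo_tool(
  rows=[
    [0,0,0,0,0,0],
    [0,0,0,0,0,0],
    [0,0,0,0,0,0],
    [0,0,0,0,0,0],
  ],
)

```text
clock: 23.2
tool_pos: [0.4707, -0.2447, 0.166]
orientation: [180.0, -0.0, 11.1]
force: [0.3, 0.6, -3.4]
opening: 0.0304
```

```bash
python3 o.py
```

```text
23.2 [ 470.66 -244.7   165.95] [ 1.7999e+02 -2.0000e-02  1.1100e+01] F [ 0.3   0.61 -3.41] M [-0.071 -0.025  0.042] open 30.4 q [ -6.3   9.8 -22.5  -0.  -57.7 107.4]
```

servo_tool(
  rows=[
    [0.3,0,-5,0,0,0],
    [0,0,-6,0,0,0],
    [0,0,-3,0,0,0],
    [0,0,-2,0,0,0],
    [0,0,0,0,0,0],
  ],
)

```text
clock: 23.62
tool_pos: [0.4705, -0.2446, 0.1489]
orientation: [-180.0, 0.1, 11.1]
force: [-0.1, 0.5, -3.5]
opening: 0.0303
```

servo_tool(
  rows=[
    [0,0,-1,0,0,0],
    [0,0,-1,0,0,0],
    [0,0,-1,0,0,0],
    [0,0,0,0,0,0],
  ],
)

```text
clock: 23.95
tool_pos: [0.4709, -0.2447, 0.1466]
orientation: [-180.0, 0.0, 11.1]
force: [-0.3, 0.7, -3.2]
opening: 0.0303
```

```bash
python3 o.py
```

```text
23.95 [ 470.86 -244.67  146.64] [-1.800e+02  1.000e-02  1.109e+01] F [-0.29  0.66 -3.23] M [-0.02  -0.014  0.009] open 30.3 q [ -6.3  10.9 -23.9  -0.  -55.2 107.4]
```

Tip is 3 mm below the mouth with no contact. Going on in measured steps.

servo_tool(
  rows=[
    [0,0,-1,0,0,0],
    [0,0,-1,0,0,0],
    [0,0,-1,0,0,0],
    [0,0,-1,0,0,0],
    [0,0,0,0,0,0],
  ],
)

```text
clock: 24.37
tool_pos: [0.4708, -0.2447, 0.1425]
orientation: [-180.0, 0.0, 11.1]
force: [0.5, 0.6, -3.3]
opening: 0.0301
```

servo_tool(
  rows=[
    [0,0,-1,0,0,0],
    [0,0,-1,0,0,0],
    [0,0,-1,0,0,0],
    [0,0,0,0,0,0],
  ],
)

```text
clock: 24.7
tool_pos: [0.4708, -0.2447, 0.1395]
orientation: [-180.0, 0.0, 11.1]
force: [0.1, 0.3, -4.0]
opening: 0.0305
```

```bash
python3 o.py
```

```text
24.7 [ 470.78 -244.68  139.52] [-1.7999e+02  2.0000e-02  1.1090e+01] F [ 0.1   0.31 -3.96] M [-0.085 -0.056 -0.016] open 30.5 q [ -6.3  11.4 -24.4  -0.  -54.2 107.4]
```

servo_tool(
  rows=[
    [0,0,-3,0,0,0],
    [0,0,-3,0,0,0],
    [0,0,-3,0,0,0],
    [0,0,-3,0,0,0],
    [0,0,-3,0,0,0],
  ],
)

```text
clock: 25.12
tool_pos: [0.4708, -0.2447, 0.1243]
orientation: [-180.0, 0.0, 11.1]
force: [0.5, -0.9, -2.5]
opening: 0.03
```

servo_tool(
  rows=[
    [0,0,-3,0,0,0],
    [0,0,-3,0,0,0],
    [0,0,-3,0,0,0],
    [0,0,-3,0,0,0],
    [0,0,-2,0,0,0],
  ],
)

```text
clock: 25.53
tool_pos: [0.4708, -0.2447, 0.1103]
orientation: [-180.0, 0.0, 11.1]
force: [0.2, -0.1, -3.7]
opening: 0.0301
```

servo_tool(
  rows=[
    [0,0,-1,0,0,0],
    [0,0,-0.8,0,0,0],
    [0,0,0,0,0,0],
    [0,0,0,0,0,0],
  ],
)

```text
clock: 25.87
tool_pos: [0.4709, -0.2447, 0.109]
orientation: [180.0, -0.0, 11.1]
force: [0.2, 0.2, -3.4]
opening: 0.0297
```

```bash
python3 o.py
```

```text
25.8667 [ 470.93 -244.71  109.02] [180.   -0.   11.1] F [ 0.19  0.23 -3.43] M [-0.07   0.002 -0.008] open 29.7 q [ -6.3  13.4 -26.5   0.  -50.1 107.4]
```

servo_tool(
  rows=[
    [0,0,-0.6,0,0,0],
    [0,0,-0.6,0,0,0],
    [0,0,0,0,0,0],
  ],
)

```text
clock: 26.12
tool_pos: [0.4709, -0.2447, 0.1078]
orientation: [180.0, -0.0, 11.1]
force: [-0.1, 0.0, -3.6]
opening: 0.0298
```

servo_tool(
  rows=[
    [0,0,0,0,0,0],
    [0,0,0,0,0,0],
    [0,0,0,0,0,0],
    [0,0,0,0,0,0],
    [0,0,0,0,0,0],
  ],
  fingers=80,
)

```text
clock: 26.53
tool_pos: [0.4711, -0.2448, 0.108]
orientation: [180.0, -0.0, 11.1]
force: [-0.1, 0.7, -0.7]
opening: 0.058
```

servo_tool(
  rows=[
    [0,0,0,0,0,0],
    [0,0,0,0,0,0],
    [0,0,0,0,0,0],
    [0,0,0,0,0,0],
    [0,0,0,0,0,0],
  ],
)

```text
clock: 26.95
tool_pos: [0.4709, -0.2447, 0.1077]
orientation: [-180.0, 0.0, 11.1]
force: [1.0, 0.3, 0.0]
opening: 0.0797
```

Released, and the weight is off the tool. I'll rise and move aside to check with the top camera.

servo_tool(
  rows=[
    [0,0,10,0,0,0],
    [0,0,25,0,0,0],
    [0,0,35,0,0,0],
    [0,0,35,0,0,0],
    [0,0,30,0,0,0],
  ],
)

```text
clock: 27.37
tool_pos: [0.471, -0.2449, 0.246]
orientation: [179.9, -0.1, 11.1]
force: [0.9, -0.6, -0.0]
opening: 0.0798
```

servo_tool(
  rows=[
    [0,35,0,0,0,0],
    [0,35,0,0,0,0],
    [0,35,0,0,0,0],
    [0,35,0,0,0,0],
    [0,35,0,0,0,0],
  ],
)

```text
clock: 27.78
tool_pos: [0.4706, -0.0684, 0.2438]
orientation: [180.0, -0.1, 11.1]
force: [0.9, -0.2, 0.0]
opening: 0.0799
```

servo_tool(
  rows=[
    [0,20,0,0,0,0],
    [0,0,0,0,0,0],
    [0,0,0,0,0,0],
    [0,0,0,0,0,0],
    [0,0,0,0,0,0],
  ],
)

```text
clock: 28.2
tool_pos: [0.4709, -0.0504, 0.243]
orientation: [180.0, -0.0, 11.1]
force: [-0.3, 0.2, -0.1]
opening: 0.08
```

```bash
python3 o.py; python3 - <<'E'
from fit import *
p,d,W=snap('scene')
z=np.load('scene.npz')
cv2.imwrite('pics/e.png',np.vstack([cv2.resize(x[170:290,220:440,::-1],(550,300),interpolation=cv2.INTER_CUBIC) for x in(z['p'],p)]))
q=p.astype(int); m=(q[...,0]-q[...,1]>45)&(q[...,0]-q[...,2]>40)&(W[...,1]<-.2)&(W[...,0]<.55)
q0=z['p'].astype(int); m0=(q0[...,0]-q0[...,1]>45)&(q0[...,0]-q0[...,2]>40)&(z['W'][...,1]<-.2)&(z['W'][...,0]<.55)
print('grip now',W[m].mean(0),'z',np.nanpercentile(W[m][:,2],[5,95]),'before',z['W'][m0].mean(0),np.nanpercentile(z['W'][m0][:,2],[5,95]))
E
```

```text
28.2 [470.87 -50.37 243.02] [ 1.7999e+02 -1.0000e-02  1.1060e+01] F [-0.33  0.17 -0.13] M [-0.07  -0.009 -0.009] open 80.0 q [ 17.8   0.5 -22.2   0.  -67.2  83.3]
grip now [ 0.44941023 -0.2449685   0.11983943] z [-0.00037629  0.14713624] before [ 0.46121906 -0.24930928  0.13673309] [0.11418242 0.1475752 ]
```

View pics/e.png

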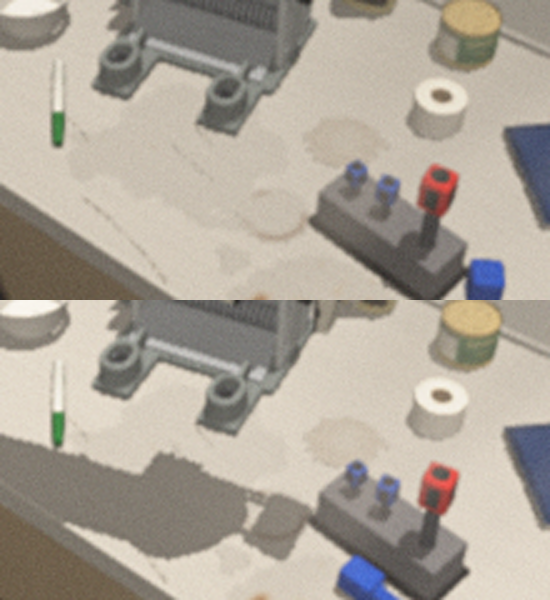

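The key is back upright in its hole, as before. But the loose blue lookalike key, at (485,280) in the upper crop, now appears at (360,580) in the lower one. I'll check when and how it moved.

```bash
python3 - <<'E'
from fit import *
p,d,W=snap('scene')
ims=[]
for n in('scene','scene2','scene3','scene4','scene5',None):
    P,w=(np.load(n+'.npz')['p'],np.load(n+'.npz')['W']) if n else (p,W)
    q=P.astype(int); m=((q[...,2]-q[...,0]>60)&(w[...,1]<-.12)&(w[...,0]<.46)).astype(np.uint8)
    nl,lab,st,ce=cv2.connectedComponentsWithStats(m)
    print(n,[(ce[i].round(0),st[i,4],np.nanmean(w[lab==i],0).round(3)) for i in range(1,nl) if st[i,4]>15])
    ims.append(cv2.resize(P[220:340,320:480,::-1],(266,200)))
cv2.imwrite('pics/f.png',np.vstack([np.hstack(ims[:3]),np.hstack(ims[3:])]))
E
```

```text
scene [(array([415., 280.]), np.int32(148), array([ 0.399, -0.335,  0.137])), (array([448., 319.]), np.int32(47), array([ 0.448, -0.421,  0.009])), (array([464., 329.]), np.int32(55), array([ 0.447, -0.462,  0.009]))]
scene2 [(array([375., 290.]), np.int32(369), array([ 0.403, -0.244,  0.022])), (array([449., 319.]), np.int32(52), array([ 0.448, -0.423,  0.008])), (array([464., 329.]), np.int32(63), array([ 0.446, -0.461,  0.008]))]
scene3 [(array([375., 290.]), np.int32(381), array([ 0.403, -0.245,  0.021])), (array([449., 319.]), np.int32(55), array([ 0.448, -0.422,  0.008])), (array([464., 329.]), np.int32(62), array([ 0.446, -0.461,  0.008]))]
scene4 [(array([377., 290.]), np.int32(379), array([ 0.405, -0.249,  0.022])), (array([449., 319.]), np.int32(50), array([ 0.448, -0.423,  0.009])), (array([464., 329.]), np.int32(59), array([ 0.447, -0.462,  0.008]))]
scene5 [(array([376., 290.]), np.int32(384), array([ 0.403, -0.247,  0.021])), (array([449., 319.]), np.int32(53), array([ 0.447, -0.422,  0.009])), (array([464., 329.]), np.int32(63), array([ 0.446, -0.461,  0.009]))]
None [(array([376., 290.]), np.int32(393), array([ 0.405, -0.248,  0.022])), (array([448., 319.]), np.int32(51), array([ 0.448, -0.422,  0.008])), (array([464., 329.]), np.int32(63), array([ 0.447, -0.461,  0.008]))]
```

View pics/f.png

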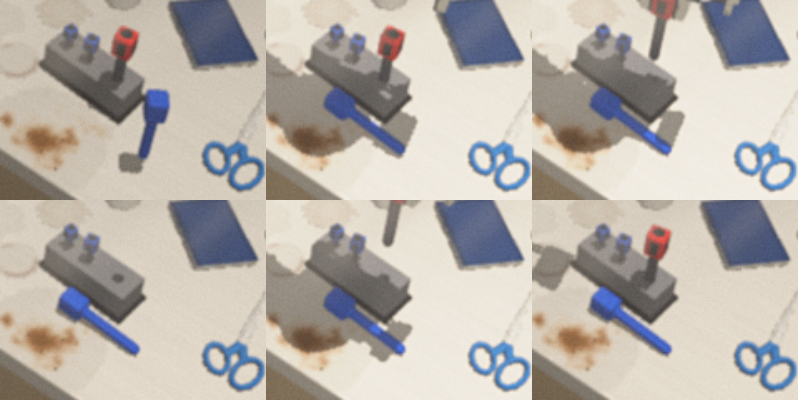

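The strip shows the blue lookalike upright at the very start (t≈0.1 s), with its grip at 0.137 m. By t≈2.2 s it was lying down. My tool was then still at 0.226 m, wrist readings stayed around 1 N, and the lookalike has barely moved since. So it fell over before I had touched anything there, and it isn't blocking anything, so I'll leave it. The red key stands upright in its hole and the arm is clear. Handing in.

```bash
python3 -c "
from h import *
print(ctrl.close_job())"
```

```text
the job is handed in; nothing more can be done
None
```

The screw is tight against its stop, the red key is back upright in its hole in the stand, and I handed the job in at about 28 s of the 72 s allowed.

- **Finding the socket:** I felt for it with contact forces of a few newtons, and the key sank about 18 mm of the socket's 19 mm.
- **Turning:** The key turned clockwise about 243° in one stroke. The last joint had enough range, so I never regripped the key as you had asked.
- **Tightness:** Torque stayed at or below 0.1 N·m until the stop, then rose about 0.1 N·m per degree. I stopped at about 0.34 N·m, and it held near 0.28–0.3, inside the 0.2–0.5 snug range.
- **Putting the key back:** It went into the hole without contact forces. The last picture shows it standing as before, and the gripper is clear and touching nothing.

**What disagreed:**
- **Blue lookalike key:** It was loose, upright near the stand in the first pictures, and lay flat by 2.2 s. The tool was then still 226 mm up and had registered no contact. I believe it fell by itself, but I can't prove that; I left it lying.
- **Last position check:** My colour-based position for the red grip was spoiled by other red pixels. That the key is seated rests on the picture and the tool height at release.
- **Other things on the worktop:** I compared them only by eye. The marker, label roll and order pad look unmoved, as does the part of the dish in view.

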